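Make up two jewellery job trays

ROBOT

A 7-joint arm with a two-finger parallel gripper is mounted at the origin on the work surface. World frame = base frame: x ahead of the robot, y to its left, z up, the work surface at z = 0. Lengths are in m, angles in rad, forces in N, time in s.
With the tool pointing down it reaches from about 0.425 to 0.925 m from the base axis. Payload 6.8 kg.
Tool frame: the origin (TCP) lies midway between the tips of the shut fingers; the grasp point (between the pads) lies 19 mm behind it; z points along the fingers, y is the line along which they close (so a half turn about z gives the same grasp; the last joint's range is limited). The gripper opens to 85 mm and grips with 20 to 120 N. Pads are 22 mm wide; open, the fingers measure 114 mm over their backs; the gripper's body (76 mm by 85 mm) begins 54 mm behind the grasp point. The pads swing forward as they close: fully open they stand 13 mm farther back than shut.
Start: joints at [1.222, 0.477, 0.022, 1.555, -0.011, 1.109, -0.083], TCP at [0.161, -0.656, 0.231] pointing down, gripper open.
Joint ranges: [-2.96, 2.96], [-0.34, 2.1], [-1.41, 1.46], [0.24, 2.44], [-1.37, 4.51], [0.17, 1.92], [-2.96, 2.96]. Speed limits (rad/s): [2.39, 2.39, 3.14, 3.14, 3.14, 3.14, 3.14].

INTERFACE

Orientations are given as a unit quaternion [w, x, y, z].
In Python, from station import * gives the robot as it stands. The module is installed in compiled form; this text tells all that it offers.
- The arm moves only by the shell command python3 -m jog 'ROWS' [OPENING] [FORCE]. ROWS is JSON, a list of rows, each an object of numbers: "x", "y", "z": the shift along the tool's x, y, z in m; "ax", "ay", "az": the turn, a rotation vector about the tool's x, y, z in rad. In form: [{"x": .., "y": .., "z": .., "ax": .., "ay": .., "az": ..}, ...]. A call has 1 to 12 rows; each row is the pose to reach, as a shift and turn from the pose commanded when the call began, along the tool's axes at that moment; what a row does not reach only later rows make up. A row lasts 1/10 s, in which the tool goes at most 50 mm and 8.59 degrees, less where a joint would pass 70% of its speed; a pose out of reach is approached as far as the arm can. A call with a gripper value outside its range is refused whole. OPENING is the opening, from 0 (shut) to 1 (fully open), set as the call begins (- or left out, the last holds). The fingers move at their own pace and stop on an object; FORCE is the grip in N (left out, the last holds). Time passes only in rows, so rows that repeat a pose let the fingers close. It gives the time, the measured TCP pose, the force, the opening and the grip force at its end, in the units of the state.
- get_obs(): the state, without advancing time (a new reading comes with each control period).
- read_camera(name): name is "scene" or "top" or "wrist"; returns the picture (400x640x3 uint8, red, green, blue); there is no depth.
- camera_params(name): a dict with "K" (3x3 intrinsics, pixels), "origin" and "attitude" of the camera in the world. Camera axes: x right, y up, looking along -z (the intrinsics and any distortion apply to the point x, -y, -z); pixel columns grow to the right and rows downward; lengths in m; the calibration is good to about 2 mm. A picture is of the moment at which its call begins: read the wrist's pose just before it. camera_params takes no time and is no camera call; for the wrist camera it gives the pose at the moment of the call.
- hand_in(): hands the job in; it is judged then, once.
The state is a dict: "t": time; "q": joint angles; "joint_vel": joint speeds; "joint_torque": joint torques, N m; "eef_pos": TCP position; "tool_rot": TCP orientation; "contact_force": force on the tool from outside, world axes, zero at the start; "torque": the same for the moment, N m; "gripper_width": opening from 0.0 (shut) to 1.0 (fully open); "grasp_force": force on a finger pad.
Only numpy, scipy, OpenCV 4.12 (cv2) and the standard library are available. Lean on these libraries where they do the work, as an engineer would, in place of code of your own. Each camera call takes 0.05 s, during which the arm holds its last target. There are 200 camera calls.

TASK

Make up the two job trays from the stock on the jeweller's bench: the blue tray gets the maroon ring box, the silver tin of stones and the wooden ring clamp; the yellow tray gets the steel bench block and the green polishing bar. Set each thing down flat on its tray's floor, the same way up as it stands now, next to the others and not on top of anything or on the rim. Leave the brass tin and the white polishing bar where they are.

Things in the scene. Friction and masses are not known exactly. Their poses are not given: they have to be found in the camera images.
- blue_tray: Blue plastic job tray, open on top, 130 x 210 mm outside (its own x is the short way, y the long way), 14 mm high; walls 4 mm, floor 4 mm thick, so inside it is 122 x 202 mm and the rim stands 10 mm above the inner floor. Origin: centre of its underside on the bench; the inner floor lies 4 mm above it. It is fixed to the bench and does not move.
- yellow_tray: Yellow plastic job tray, open on top, 130 x 210 mm outside (its own x is the short way, y the long way), 14 mm high; walls 4 mm, floor 4 mm thick, so inside it is 122 x 202 mm and the rim stands 10 mm above the inner floor. Origin: centre of its underside on the bench; the inner floor lies 4 mm above it. It is fixed to the bench and does not move.
- ring_box: Closed maroon ring box with a gold seam and a gold square on the lid, 50 x 50 x 40 mm high, about 90 g. Goes in the blue tray. Origin: centre of its underside, z up. 
- stone_tin: Round silver (aluminium) tin with a dark blue window in its lid showing small white stones, 44 mm diameter, 26 mm high, about 60 g. Goes in the blue tray. Origin: centre of its underside, z up. 
- ring_clamp: Pale wooden ring clamp lying flat: two jaws side by side with a brass band round the middle and black leather at the ends, 100 (own x) x 28 (own y) x 26 mm high, about 70 g. Grip it across its 28 mm. Goes in the blue tray. Origin: centre of its underside, z up. 
- bench_block: Plain bright steel bench block, 45 x 45 x 28 mm high, about 440 g. Goes in the yellow tray. Origin: centre of its underside, z up. 
- green_bar: Green bar of polishing compound, a hard block 80 (own x) x 32 (own y) x 30 mm high, about 110 g, with a beige paper sleeve round the +x end. Origin: centre of its underside, z up. Goes in the yellow tray.
- brass_tin: Round plain brass tin, 44 mm diameter, 26 mm high. Stays where it is. Origin: centre of its underside, z up. 
- white_bar: White bar of polishing compound, a hard block 80 (own x) x 32 (own y) x 30 mm high, about 110 g, with a beige paper sleeve round the +x end. Origin: centre of its underside, z up. Stays where it is.
Not all that is in view belongs to the job. What is shaped like the stone_tin but purple or turquoise is not meant.

How it is judged:
By the outcome, as a careful person would: the job done as asked, in the order asked, and still so for the second after the job is handed in, with the robot touching nothing.
It also fails if it takes over 120 s, if anything falls off the work surface, if the arm or the gripper's body presses on something with over 40 N, if the wrist force passes 120 N, or if a joint passes its speed limit or range.

## Working session

There is one attempt and no reset: what is moved stays moved. The work goes in short steps, Python scripts to look and compute and a shell command to move; the robot and the scene stay as the last step left them, time stands still between calls to the robot, and variables do not carry over. Pictures are saved under pics/ and viewed, at most 17 in all, crops included, and the job is handed in when it is done.

```bash
mkdir -p pics; python3 - <<'E'
from station import *
import cv2
for n in("top","scene"):
    p=camera_params(n);print(n,p)
    cv2.imwrite(f"pics/{n}0.png",cv2.cvtColor(read_camera(n),cv2.COLOR_RGB2BGR))
print(get_obs())
print(camera_params("wrist"))
E
```

```text
top {'K': array([[368.56342234,   0.        , 314.52402192],
       [  0.        , 368.56342234, 200.53648893],
       [  0.        ,   0.        ,   1.        ]]), 'origin': array([0.37252628, 0.01486768, 1.0555377 ]), 'attitude': array([ 0.71073149,  0.03421123, -0.05819721, -0.7002167 ])}
scene {'K': array([[385.05550958,   0.        , 322.5664697 ],
       [  0.        , 385.05550958, 195.83776514],
       [  0.        ,   0.        ,   1.        ]]), 'origin': array([0.89293314, 0.55930587, 0.70889363]), 'attitude': array([0.25835092, 0.11775837, 0.3771102 , 0.88157567])}
{'t': 0.1, 'q': array([ 1.22194977,  0.47773851,  0.02234015,  1.55636379, -0.0114889 ,
        1.10932262, -0.08309655]), 'joint_vel': array([-0.0004247 , -0.00053057, -0.0010804 , -0.00173398,  0.00170269,
        0.00111681,  0.00031247]), 'joint_torque': array([ 4.21607983e-03, -5.97760248e+01,  1.61322366e+00, -2.81955224e+01,
        1.27717966e-02,  4.98611000e-03, -4.97386111e-06]), 'eef_pos': array([ 0.16079387, -0.6550028 ,  0.23040404]), 'tool_rot': array([-8.35211386e-04,  9.92761687e-01,  1.20097909e-01, -1.68434152e-04]), 'contact_force': array([ 0.70127903, -0.58301153,  0.48527803]), 'torque': array([ 0.03690301, -0.01991388, -0.01879644]), 'grasp_force': 0.0, 'gripper_width': 0.9986407095212845}
{'K': array([[286.39151498,   0.        , 321.64195929],
       [  0.        , 286.39151498, 193.98303525],
       [  0.        ,   0.        ,   1.        ]]), 'origin': array([ 0.24120247, -0.63618603,  0.37399518]), 'attitude': array([ 0.77668672, -0.12677759,  0.10056409, -0.60874629])}
```

View pics/top0.png

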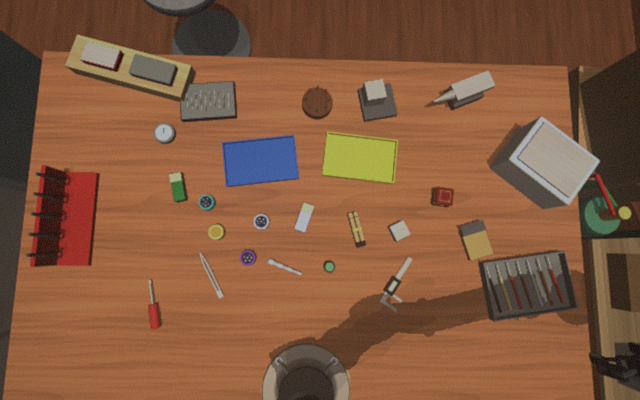

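View pics/scene0.png

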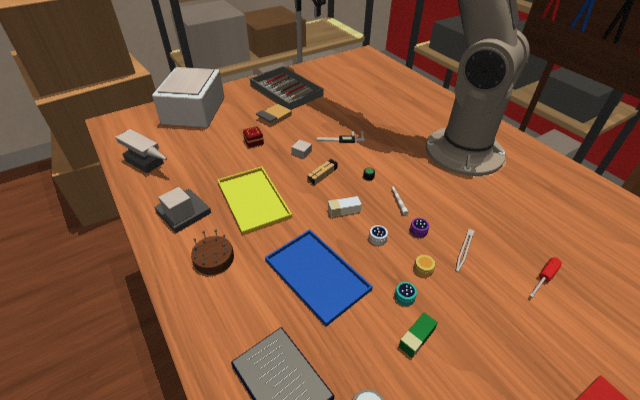

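The top view shows these possible look-alikes:
- **Stone tin:** silver with dark window at (261,221). Not teal (206,202), purple (248,257), brass (216,232) or the grey dial (165,133).
- **Bench block:** plain steel cube at (400,231). Not the stake at (375,90).
- **Green bar:** (178,187). Not the small green disc at (329,267) or the white bar at (304,217).
- **Ring box:** maroon at (443,197). Not the round brown cushion at (317,102).
- **Clamp:** (357,229).
- **Trays:** blue at (261,161), yellow at (360,158).

Next I'll check this in a close crop and measure.

```bash
cat > h.py <<'E'
from station import *
import numpy as np, cv2
from scipy.spatial.transform import Rotation as R
def rot(q): return R.from_quat(np.roll(q,-1))
def cast(p,uv,z):
    uv=np.atleast_2d(uv).astype(float);K=p["K"]
    d=np.c_[(uv[:,0]-K[0,2])/K[0,0],-(uv[:,1]-K[1,2])/K[1,1],-np.ones(len(uv))]
    d=rot(p["attitude"]).apply(d);o=p["origin"]
    return (o+d*((z-o[2])/d[:,2])[:,None])[:,:2]
def proj(p,X):
    c=rot(p["attitude"]).inv().apply(np.atleast_2d(X)-p["origin"]);K=p["K"]
    return np.c_[K[0,2]+K[0,0]*c[:,0]/-c[:,2],K[1,2]-K[1,1]*c[:,1]/-c[:,2]]
def rect(P):
    (c,s,a)=cv2.minAreaRect((P*1000).astype(np.float32))
    if s[0]<s[1]: a+=90;s=s[::-1]
    return np.round(c,1),np.round(s,1),round((a+90)%180-90,1)  # centre mm, size, angle of long side
E
python3 - <<'E'
from h import *
im=cv2.imread("pics/top0.png");p=camera_params("top")
cv2.imwrite("pics/crop0.png",cv2.resize(im[120:290,150:470],None,fx=2.5,fy=2.5,interpolation=cv2.INTER_CUBIC))
hsv=cv2.cvtColor(im,cv2.COLOR_BGR2HSV)
def m(lo,hi,box,z,name):
    k=cv2.inRange(hsv,lo,hi);w=np.zeros_like(k);x0,y0,x1,y1=box;w[y0:y1,x0:x1]=k[y0:y1,x0:x1]
    cs=cv2.findContours(w,0,1)[0];c=max(cs,key=cv2.contourArea)[:,0]
    print(name,c.mean(0).round(),rect(cast(p,c,z)))
m((100,100,40),(125,255,255),(210,125,310,200),.014,"blue")
m((25,120,60),(35,255,255),(310,125,410,195),.014,"yellow")
m((0,0,100),(180,60,255),(245,205,275,235),.026,"stone")
m((0,0,90),(180,60,255),(292,200,318,235),.03,"white")
m((0,0,90),(180,60,255),(385,215,415,245),.028,"block")
m((45,80,30),(80,255,255),(160,165,195,205),.03,"green")
m((0,180,30),(6,255,255),(428,182,460,212),.04,"ring")
for n,box in dict(stone=(245,205,275,235),block=(385,215,415,245),ring=(428,182,460,212),clamp=(343,206,370,250),green=(165,168,190,205),brass=(205,222,228,242)).items():
    x0,y0,x1,y1=box
    print(n,"bg-diff centre",cast(p,[(x0+x1)/2,(y0+y1)/2],.028).round(3))
E
```

```text
blue [259. 160.] (array([624.9, 138.9]), array([206.9, 128. ]), -82.4)
yellow [360. 157.] (array([ 640.1, -150.2]), array([209.7, 131.1]), 84.3)
stone [261. 221.] (array([447.7, 129.3]), array([43.4, 42.8]), 19.6)
white [304. 217.] (array([460.5,  10.6]), array([79.7, 32.8]), -18.8)
block [399. 230.] (array([ 429., -258.]), array([44.9, 44.7]), -63.3)
green [178. 190.] (array([529.2, 361.7]), array([56.1, 29.7]), 13.5)
ring [448. 204.] (array([ 503. , -394.6]), array([0., 0.]), 0.0)
stone bg-diff centre [[0.451 0.132]]
block bg-diff centre [[ 0.429 -0.26 ]]
ring bg-diff centre [[ 0.525 -0.389]]
clamp bg-diff centre [[ 0.433 -0.138]]
green bg-diff centre [[0.541 0.364]]
brass bg-diff centre [[0.416 0.25 ]]
```

View pics/crop0.png

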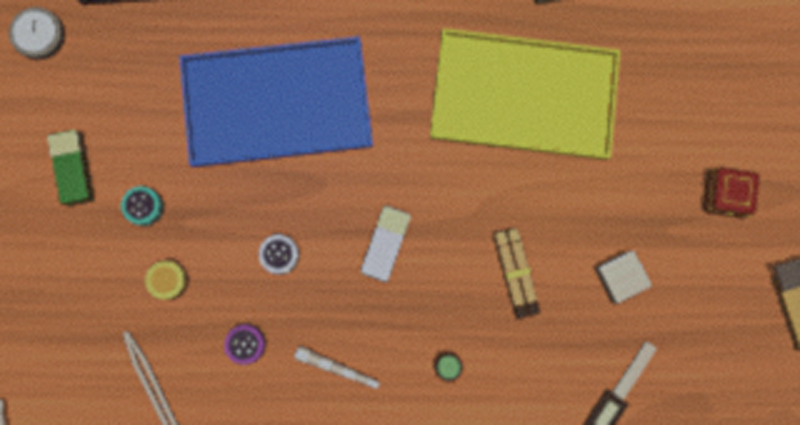

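The crop confirms the choices: silver tin with dark window (278,253), white bar left alone at (385,243), steel block (624,276), ring box with gold square (735,192), clamp (516,272), and the green bar with its sleeve on the upper end (68,167). Now I'll hover over the ring box and measure it with the wrist camera.

```bash
cat >> h.py <<'E'
def go(x,y,z,th):
    """shift/turn in tool axes to TCP (x,y,z), tool x at world angle th deg, pointing down"""
    o=get_obs();T=rot(o["tool_rot"])
    ex=T.as_matrix()[:,0];now=np.degrees(np.arctan2(ex[1],ex[0]))
    th=now+(th-now+90)%180-90
    G=R.from_euler("z",th,degrees=True)*R.from_euler("x",180,degrees=True)
    s=T.inv().apply(np.array([x,y,z])-o["eef_pos"]);r=(T.inv()*G).as_rotvec()
    n=max(np.linalg.norm(s)/.05,np.degrees(np.linalg.norm(r))/8.59)
    print("t %.1f pos %s th %.1f q7 %.2f | go shift %s turn %s rows>=%.1f"%(o["t"],o["eef_pos"].round(4),now,o["q"][6],s.round(4),r.round(3),n))
def wrist(name):
    p=camera_params("wrist");im=cv2.cvtColor(read_camera("wrist"),cv2.COLOR_RGB2BGR)
    cv2.imwrite(f"pics/{name}.png",im);return p,im
E
python3 -c "
from h import *
go(.525,-.389,.23,0)"
```

```text
t 0.1 pos [ 0.1608 -0.655   0.2304] th 13.8 q7 -0.08 | go shift [ 0.4171 -0.1715  0.0006] turn [-0.002  0.     0.241] rows>=9.0
```

```bash
python3 -m jog '[{"x":0.417,"y":-0.172,"az":0.241},{"x":0.417,"y":-0.172,"az":0.241},{"x":0.417,"y":-0.172,"az":0.241},{"x":0.417,"y":-0.172,"az":0.241},{"x":0.417,"y":-0.172,"az":0.241},{"x":0.417,"y":-0.172,"az":0.241},{"x":0.417,"y":-0.172,"az":0.241},{"x":0.417,"y":-0.172,"az":0.241},{"x":0.417,"y":-0.172,"az":0.241},{"x":0.417,"y":-0.172,"az":0.241},{"x":0.417,"y":-0.172,"az":0.241},{"x":0.417,"y":-0.172,"az":0.241}]' 1
python3 - <<'E'
from h import *
go(.525,-.389,.23,0)
p,im=wrist("w1")
print(proj(p,[[.525,-.389,.04],[.64,-.15,.014]]))
E
```

```text
t 0.1 pos [ 0.1608 -0.655   0.2304] th 13.8 q7 -0.08 | go shift [ 0.4171 -0.1715  0.0006] turn [-0.002  0.     0.241] rows>=9.0
[[  87.42877391 -384.16094838]
 [-273.54352257 -742.57102819]]validation failed for argument at $[0]...
```

View pics/w1.png

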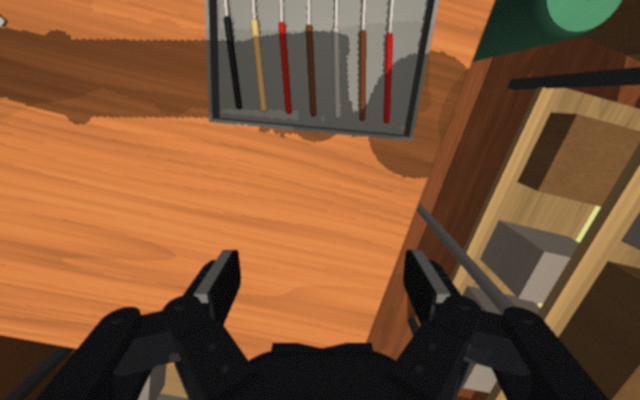

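The picture is from the start pose: fingers at (215,280) and (425,280), so things show best ahead of the gripper. The move itself was refused, so I'll try with all six fields in each row.

```bash
python3 -m jog '[{"x":0.35,"y":-0.172,"z":0,"ax":0,"ay":0,"az":0.241},{"x":0.35,"y":-0.172,"z":0,"ax":0,"ay":0,"az":0.241},{"x":0.35,"y":-0.172,"z":0,"ax":0,"ay":0,"az":0.241},{"x":0.35,"y":-0.172,"z":0,"ax":0,"ay":0,"az":0.241},{"x":0.35,"y":-0.172,"z":0,"ax":0,"ay":0,"az":0.241},{"x":0.35,"y":-0.172,"z":0,"ax":0,"ay":0,"az":0.241},{"x":0.35,"y":-0.172,"z":0,"ax":0,"ay":0,"az":0.241},{"x":0.35,"y":-0.172,"z":0,"ax":0,"ay":0,"az":0.241},{"x":0.35,"y":-0.172,"z":0,"ax":0,"ay":0,"az":0.241},{"x":0.35,"y":-0.172,"z":0,"ax":0,"ay":0,"az":0.241},{"x":0.35,"y":-0.172,"z":0,"ax":0,"ay":0,"az":0.241},{"x":0.35,"y":-0.172,"z":0,"ax":0,"ay":0,"az":0.241}]' 1
python3 - <<'E'
from h import *
go(.525,-.389,.23,0)
p,im=wrist("w2")
print(proj(p,[[.525,-.389,.04],[.64,-.15,.014]]))
E
```

```text
t: 1.35
eef_pos: [0.4583, -0.4065, 0.2312]
tool_rot: [0.0, 1.0, -0.002, -0.0]
contact_force: [-0.0, -0.8, 0.3]
gripper_width: 0.999
grasp_force: 0.0
t 1.4 pos [ 0.4583 -0.4065  0.2312] th -0.2 q7 -0.97 | go shift [ 0.0666 -0.0177  0.0011] turn [ 0.     0.001 -0.003] rows>=1.4
[[305.41889798 112.40872226]
 [ 83.95661631   1.69453353]]
```

View pics/w2.png

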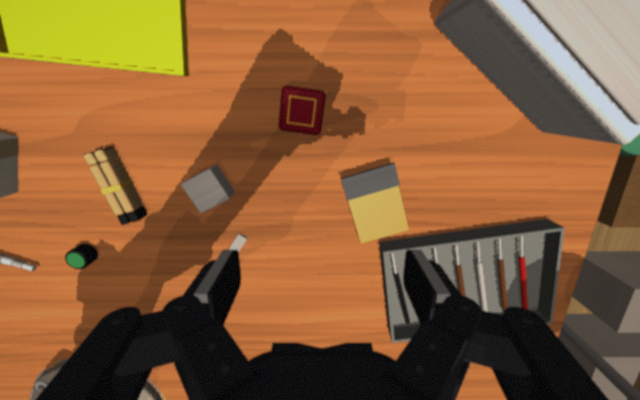

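The wrist view has the ring box at (302,110), the clamp at (115,185), the block at (207,188) and the yellow tray's corner at (185,75). I'll measure these.

```bash
cat >> h.py <<'E'
def find(p,im,guess,z,lo,hi,r=45,close=3):
    u,v=proj(p,[*guess,z])[0].astype(int);hsv=cv2.cvtColor(im,cv2.COLOR_BGR2HSV)
    k=cv2.inRange(hsv,lo,hi)
    if lo[0]<=0: k|=cv2.inRange(hsv,(170,lo[1],lo[2]),(180,hi[1],hi[2]))
    w=np.zeros_like(k);s=np.s_[max(v-r,0):v+r,max(u-r,0):u+r];w[s]=k[s]
    w=cv2.morphologyEx(w,3,np.ones((close,close)))
    c=max(cv2.findContours(w,0,1)[0],key=cv2.contourArea)
    f=cv2.arcLength(c,True);c=c[:,0]
    q=cast(p,c,z);print("px",c.min(0),c.max(0),rect(q));return q
E
python3 - <<'E'
from h import *
p=camera_params("wrist");im=cv2.imread("pics/w2.png")
for n,u in dict(ring=(302,100),ringside=(302,128),block=(207,185),clamp=(118,180),wood=(260,150),shadow=(250,100),sh2=(230,170)).items(): print(n,cv2.cvtColor(im,40)[u[1],u[0]])
find(p,im,(.525,-.389),.04,(0,150,20),(6,255,160),40,7)
find(p,im,(.429,-.258),.028,(0,0,20),(180,80,255),35)
find(p,im,(.433,-.138),.026,(17,60,80),(32,255,255),50,9)
E
```

```text
ring [  0 197  79]
ringside [176 241  71]
block [ 16  33 132]
clamp [ 16 132 126]
wood [ 12 171 103]
shadow [ 12 177 118]
sh2 [ 12 174 123]
px [279  86] [325 134] (array([ 527.2, -384.3]), array([48.5, 48.3]), -8.5)
px [182 165] [233 212] (array([ 431.2, -262.5]), array([55.1, 44.9]), -62.4)
px [ 84 150] [133 214] (array([ 438.2, -136.6]), array([84.8, 30.4]), 15.0)
```

```bash
python3 -c "
from h import *
go(.526,-.386,.10,81.5)"
```

```text
t 1.4 pos [ 0.4585 -0.4064  0.2313] th -0.2 q7 -0.97 | go shift [ 0.0675 -0.0207  0.1312] turn [-0.000e+00  1.000e-03 -1.425e+00] rows>=9.5
```

```bash
python3 -m jog '[{"x":0.068,"y":-0.021,"z":0.13,"ax":0,"ay":0,"az":-1.425},{"x":0.068,"y":-0.021,"z":0.13,"ax":0,"ay":0,"az":-1.425},{"x":0.068,"y":-0.021,"z":0.13,"ax":0,"ay":0,"az":-1.425},{"x":0.068,"y":-0.021,"z":0.13,"ax":0,"ay":0,"az":-1.425},{"x":0.068,"y":-0.021,"z":0.13,"ax":0,"ay":0,"az":-1.425},{"x":0.068,"y":-0.021,"z":0.13,"ax":0,"ay":0,"az":-1.425},{"x":0.068,"y":-0.021,"z":0.13,"ax":0,"ay":0,"az":-1.425},{"x":0.068,"y":-0.021,"z":0.13,"ax":0,"ay":0,"az":-1.425},{"x":0.068,"y":-0.021,"z":0.13,"ax":0,"ay":0,"az":-1.425},{"x":0.068,"y":-0.021,"z":0.13,"ax":0,"ay":0,"az":-1.425},{"x":0.068,"y":-0.021,"z":0.13,"ax":0,"ay":0,"az":-1.425},{"x":0.068,"y":-0.021,"z":0.13,"ax":0,"ay":0,"az":-1.425}]' 1
python3 - <<'E'
from h import *
p,im=wrist("w3");print(proj(p,[.526,-.386,.04]))
find(p,im,(.526,-.386),.04,(0,150,20),(6,255,160),80,9)
go(.526,-.386,.004,81.5)
E
```

```text
t: 2.6
eef_pos: [0.5273, -0.3849, 0.1012]
tool_rot: [-0.0, 0.758, 0.652, -0.0]
contact_force: [-0.1, -0.1, 0.6]
gripper_width: 1.003
grasp_force: 0.0
[[319.62812226 211.29049575]]
px [288 167] [352 236] (array([ 527.5, -379.2]), array([55.9, 48.1]), 82.0)
t 2.6 pos [ 0.5274 -0.3847  0.1013] th 81.5 q7 0.16 | go shift [-0.0015 -0.0012  0.0973] turn [-0.     0.    -0.001] rows>=1.9
```

View pics/w3.png

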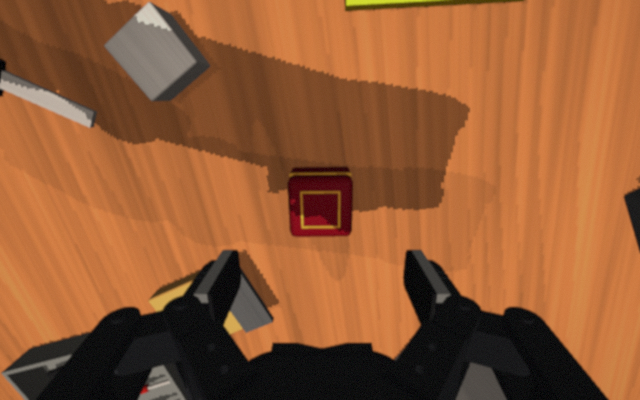

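The box's gold square centre at (320,209) matches the predicted (320,211), so the fingers are lined up. Descend and grip.

```bash
python3 -m jog '[{"x":-0.001,"y":-0.001,"z":0.05,"ax":0,"ay":0,"az":0},{"x":-0.001,"y":-0.001,"z":0.08,"ax":0,"ay":0,"az":0},{"x":-0.001,"y":-0.001,"z":0.097,"ax":0,"ay":0,"az":0},{"x":-0.001,"y":-0.001,"z":0.097,"ax":0,"ay":0,"az":0}]' 1
python3 -m jog '[{"x":0,"y":0,"z":0,"ax":0,"ay":0,"az":0},{"x":0,"y":0,"z":0,"ax":0,"ay":0,"az":0},{"x":0,"y":0,"z":0,"ax":0,"ay":0,"az":0},{"x":0,"y":0,"z":0,"ax":0,"ay":0,"az":0},{"x":0,"y":0,"z":0,"ax":0,"ay":0,"az":0},{"x":0,"y":0,"z":0,"ax":0,"ay":0,"az":0},{"x":0,"y":0,"z":0,"ax":0,"ay":0,"az":0},{"x":0,"y":0,"z":0,"ax":0,"ay":0,"az":0}]' 0 40
python3 - <<'E'
from h import *
u=np.radians(97.6);U=np.array([np.cos(u),np.sin(u)]);c=np.array([.625,.139])
x,y=c+.062*U;print(x,y);go(x,y,.12,97.6)
E
```

```text
t: 3.05
eef_pos: [0.5252, -0.384, 0.002]
tool_rot: [-0.002, 0.757, 0.653, -0.001]
contact_force: [-0.8, 0.5, 0.7]
gripper_width: 0.998
grasp_force: 0.0
t: 3.85
eef_pos: [0.5281, -0.3857, 0.0064]
tool_rot: [0.002, 0.757, 0.654, 0.0]
contact_force: [-0.9, 0.5, 6.5]
gripper_width: 0.577
grasp_force: 43.0
0.6168001038040584 0.2004553634955956
t 3.9 pos [ 0.5281 -0.3857  0.0064] th 81.6 q7 0.12 | go shift [ 0.5927  0.0027 -0.1145] turn [ 0.003  0.002 -0.279] rows>=12.1
```

```bash
python3 -m jog '[{"x":0,"y":0,"z":-0.05,"ax":0,"ay":0,"az":0},{"x":0.05,"y":0,"z":-0.1,"ax":0,"ay":0,"az":-0.05},{"x":0.1,"y":0,"z":-0.12,"ax":0,"ay":0,"az":-0.1},{"x":0.43,"y":0.003,"z":-0.13,"ax":0.003,"ay":0.002,"az":-0.279},{"x":0.43,"y":0.003,"z":-0.13,"ax":0.003,"ay":0.002,"az":-0.279},{"x":0.43,"y":0.003,"z":-0.13,"ax":0.003,"ay":0.002,"az":-0.279},{"x":0.43,"y":0.003,"z":-0.13,"ax":0.003,"ay":0.002,"az":-0.279},{"x":0.43,"y":0.003,"z":-0.13,"ax":0.003,"ay":0.002,"az":-0.279},{"x":0.43,"y":0.003,"z":-0.13,"ax":0.003,"ay":0.002,"az":-0.279},{"x":0.43,"y":0.003,"z":-0.13,"ax":0.003,"ay":0.002,"az":-0.279},{"x":0.43,"y":0.003,"z":-0.13,"ax":0.003,"ay":0.002,"az":-0.279},{"x":0.43,"y":0.003,"z":-0.13,"ax":0.003,"ay":0.002,"az":-0.279}]' 0 40
python3 - <<'E'
from h import *
p,im=wrist("w4");print(proj(p,[.625,.139,.014]))
find(p,im,(.625,.139),.014,(100,90,20),(125,255,255),250,5)
E
```

```text
t: 5.05
eef_pos: [0.5923, 0.0421, 0.1349]
tool_rot: [-0.002, 0.657, 0.754, 0.0]
contact_force: [-0.2, -1.0, -0.5]
gripper_width: 0.578
grasp_force: 42.5
[[374.07865822  85.85325314]]
px [300   0] [462 198] (array([629.3, 120. ]), array([166.9, 129.9]), -82.3)
```

View pics/w4.png

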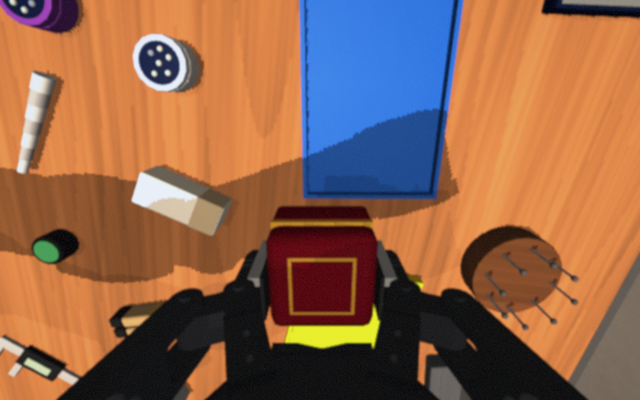

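The box sits square in the fingers, and the near tray edge at row 197 agrees with the top view to about 2 mm. The silver tin is at (160,62).

```bash
cat >> h.py <<'E'
def tray(c,a,u,v=0):
    a=np.radians(a);return np.array(c)+u*np.array([np.cos(a),np.sin(a)])+v*np.array([np.sin(a),-np.cos(a)])
B=((.626,.140),97.7);Y=((.640,-.150),84.3)
E
python3 - <<'E'
from h import *
x,y=tray(*B,.062);print(x,y);go(x,y,.012,97.7)
p=camera_params("wrist");im=cv2.imread("pics/w4.png")
find(p,im,(.448,.130),.026,(0,0,120),(180,70,255),45,9)
E
```

```text
0.6176928565040659 0.20144095838231985
t 5.1 pos [0.5922 0.0397 0.1345] th 97.6 q7 -0.31 | go shift [0.1567 0.0471 0.1226] turn [-0.003 -0.001 -0.001] rows>=4.1
px [133  34] [190  91] (array([450. , 129.6]), array([45.5, 42.5]), -0.7)
```

```bash
python3 -m jog '[{"x":0.157,"y":0.047,"z":0.06,"ax":0,"ay":0,"az":0},{"x":0.157,"y":0.047,"z":0.06,"ax":0,"ay":0,"az":0},{"x":0.157,"y":0.047,"z":0.06,"ax":0,"ay":0,"az":0},{"x":0.157,"y":0.047,"z":0.06,"ax":0,"ay":0,"az":0},{"x":0.157,"y":0.047,"z":0.06,"ax":0,"ay":0,"az":0},{"x":0.157,"y":0.047,"z":0.06,"ax":0,"ay":0,"az":0},{"x":0.157,"y":0.047,"z":0.06,"ax":0,"ay":0,"az":0}]'
python3 - <<'E'
from h import *
x,y=tray(*B,.062);go(x,y,.012,97.7)
E
```

```text
t: 5.8
eef_pos: [0.6187, 0.1986, 0.0747]
tool_rot: [-0.001, 0.66, 0.751, -0.001]
contact_force: [-0.4, 0.0, -1.5]
gripper_width: 0.574
grasp_force: 42.4
t 5.8 pos [0.6187 0.1986 0.0747] th 97.4 q7 -0.59 | go shift [ 0.0029 -0.0004  0.0627] turn [-0.003 -0.    -0.005] rows>=1.3
```

```bash
python3 -m jog '[{"x":0.002,"y":0,"z":0.03,"ax":0,"ay":0,"az":0},{"x":0.002,"y":0,"z":0.05,"ax":0,"ay":0,"az":0},{"x":0.002,"y":0,"z":0.058,"ax":0,"ay":0,"az":0},{"x":0.002,"y":0,"z":0.062,"ax":0,"ay":0,"az":0},{"x":0.002,"y":0,"z":0.064,"ax":0,"ay":0,"az":0},{"x":0.002,"y":0,"z":0.064,"ax":0,"ay":0,"az":0}]'
```

```text
t: 6.4
eef_pos: [0.6181, 0.204, 0.0114]
tool_rot: [-0.001, 0.659, 0.752, 0.0]
contact_force: [-0.2, -0.2, -0.2]
gripper_width: 0.577
grasp_force: 42.5
```

```bash
python3 -m jog '[{"x":0,"y":0,"z":0.001,"ax":0,"ay":0,"az":0},{"x":0,"y":0,"z":0.001,"ax":0,"ay":0,"az":0}]'
python3 -m jog '[{"x":0,"y":0,"z":0,"ax":0,"ay":0,"az":0},{"x":0,"y":0,"z":0,"ax":0,"ay":0,"az":0},{"x":0,"y":0,"z":0,"ax":0,"ay":0,"az":0},{"x":0,"y":0,"z":0,"ax":0,"ay":0,"az":0},{"x":0,"y":0,"z":-0.05,"ax":0,"ay":0,"az":0},{"x":0,"y":0,"z":-0.1,"ax":0,"ay":0,"az":0},{"x":0,"y":0,"z":-0.1,"ax":0,"ay":0,"az":0}]' 0.8
python3 -c "
from h import *
go(.449,.130,.10,97.7)"
```

```text
t: 6.6
eef_pos: [0.6181, 0.2044, 0.0105]
tool_rot: [-0.001, 0.659, 0.753, 0.0]
contact_force: [-0.2, 0.1, 2.1]
gripper_width: 0.579
grasp_force: 42.6
t: 7.3
eef_pos: [0.6219, 0.2065, 0.1169]
tool_rot: [0.001, 0.659, 0.752, 0.005]
contact_force: [1.3, 0.9, 0.3]
gripper_width: 0.803
grasp_force: 0.0
t 7.3 pos [0.6219 0.2065 0.1169] th 97.6 q7 -0.58 | go shift [-0.053  -0.1817  0.015 ] turn [ 0.009 -0.006 -0.001] rows>=3.8
```

```bash
python3 -m jog '[{"x":-0.053,"y":-0.182,"z":0.015,"ax":0.005,"ay":-0.003,"az":0},{"x":-0.053,"y":-0.182,"z":0.015,"ax":0.005,"ay":-0.003,"az":0},{"x":-0.053,"y":-0.182,"z":0.015,"ax":0.005,"ay":-0.003,"az":0},{"x":-0.053,"y":-0.182,"z":0.015,"ax":0.005,"ay":-0.003,"az":0},{"x":-0.053,"y":-0.182,"z":0.015,"ax":0.005,"ay":-0.003,"az":0},{"x":-0.053,"y":-0.182,"z":0.015,"ax":0.005,"ay":-0.003,"az":0},{"x":-0.053,"y":-0.182,"z":0.015,"ax":0.005,"ay":-0.003,"az":0},{"x":-0.053,"y":-0.182,"z":0.015,"ax":0.005,"ay":-0.003,"az":0}]' 1
python3 - <<'E'
from h import *
p,im=wrist("w5");print(proj(p,[.449,.130,.026]))
q=find(p,im,(.449,.130),.026,(0,0,100),(180,70,255),60,15)
go(.449,.130,.004,97.7)
E
```

```text
t: 8.1
eef_pos: [0.4458, 0.1283, 0.0952]
tool_rot: [-0.002, 0.659, 0.753, -0.002]
contact_force: [0.2, -0.2, -0.6]
gripper_width: 1.002
grasp_force: 0.0
[[326.05268745 204.37892601]]
px [298 170] [352 226] (array([447.9, 133.4]), array([44.3, 43.6]), -40.2)
t 8.2 pos [0.4455 0.1281 0.0951] th 97.6 q7 -0.59 | go shift [0.0013 0.0043 0.0911] turn [-0.007 -0.    -0.001] rows>=1.8
```

View pics/w5.png

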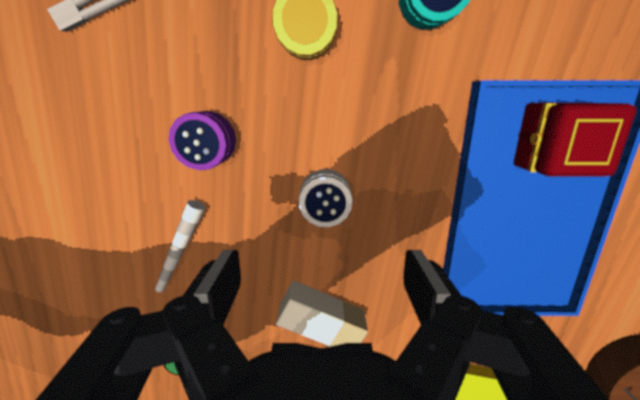

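Stone tin centred at (326,200) between the fingers; white bar at (322,312) is well clear. The ring box stands flat in the blue tray's far end. Descend and grip.

```bash
python3 -m jog '[{"x":0.003,"y":0.003,"z":0.05,"ax":-0.006,"ay":0,"az":0},{"x":0.003,"y":0.003,"z":0.08,"ax":-0.006,"ay":0,"az":0},{"x":0.003,"y":0.003,"z":0.09,"ax":-0.006,"ay":0,"az":0},{"x":0.003,"y":0.003,"z":0.09,"ax":-0.006,"ay":0,"az":0}]' 1
python3 -m jog '[{"x":0,"y":0,"z":0,"ax":0,"ay":0,"az":0},{"x":0,"y":0,"z":0,"ax":0,"ay":0,"az":0},{"x":0,"y":0,"z":0,"ax":0,"ay":0,"az":0},{"x":0,"y":0,"z":0,"ax":0,"ay":0,"az":0},{"x":0,"y":0,"z":0,"ax":0,"ay":0,"az":0},{"x":0,"y":0,"z":0,"ax":0,"ay":0,"az":0},{"x":0,"y":0,"z":0,"ax":0,"ay":0,"az":0},{"x":0,"y":0,"z":0,"ax":0,"ay":0,"az":0}]' 0 40
python3 - <<'E'
from h import *
x,y=tray(*B,.008);go(x,y,.07,97.7)
E
```

```text
t: 8.55
eef_pos: [0.4456, 0.1308, 0.0039]
tool_rot: [-0.001, 0.658, 0.753, -0.002]
contact_force: [-0.7, 0.5, 0.4]
gripper_width: 1.001
grasp_force: 0.0
t: 9.35
eef_pos: [0.4472, 0.1308, 0.0063]
tool_rot: [0.001, 0.659, 0.752, 0.0]
contact_force: [-2.0, -0.0, 8.0]
gripper_width: 0.499
grasp_force: 39.5
t 9.3 pos [0.4472 0.1308 0.0063] th 97.6 q7 -0.74 | go shift [-0.0065  0.1784 -0.0635] turn [ 0.001  0.001 -0.002] rows>=3.8
```

```bash
python3 -m jog '[{"x":0,"y":0,"z":-0.05,"ax":0,"ay":0,"az":0},{"x":0,"y":0.02,"z":-0.08,"ax":0,"ay":0,"az":0},{"x":-0.006,"y":0.178,"z":-0.08,"ax":0,"ay":0,"az":0},{"x":-0.006,"y":0.178,"z":-0.08,"ax":0,"ay":0,"az":0},{"x":-0.006,"y":0.178,"z":-0.08,"ax":0,"ay":0,"az":0},{"x":-0.006,"y":0.178,"z":-0.08,"ax":0,"ay":0,"az":0},{"x":-0.006,"y":0.178,"z":-0.08,"ax":0,"ay":0,"az":0},{"x":-0.006,"y":0.178,"z":-0.08,"ax":0,"ay":0,"az":0},{"x":-0.006,"y":0.178,"z":-0.08,"ax":0,"ay":0,"az":0}]'
python3 - <<'E'
from h import *
x,y=tray(*B,.008);go(x,y,.010,97.7)
p,im=wrist("w6")
q=find(p,im,tray(*B,.062),.044,(0,150,20),(6,255,200),70,9)
print(rot(get_obs()["tool_rot"]).as_matrix()[:,0])
E
```

```text
t: 10.25
eef_pos: [0.6217, 0.1483, 0.0847]
tool_rot: [-0.001, 0.658, 0.753, -0.001]
contact_force: [-0.2, -0.5, -0.8]
gripper_width: 0.498
grasp_force: 41.6
t 10.2 pos [0.6217 0.1483 0.0847] th 97.7 q7 -0.52 | go shift [-0.0007  0.0033  0.0747] turn [-0.003  0.001 -0.   ] rows>=1.5
px [290  99] [366 173] (array([618.2, 205.8]), array([47.3, 46.5]), 7.7)
[-0.13366948  0.99102543 -0.00103514]
```

View pics/w6.png

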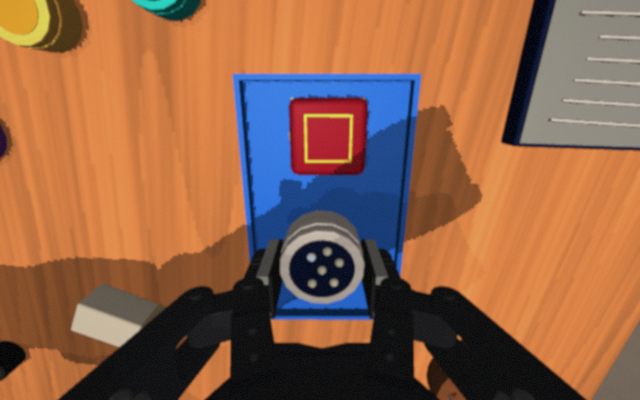

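The ring box stands flat and centred in the tray at (328,136), and the tin is held upright at (322,265). Lower it.

```bash
python3 -m jog '[{"x":0,"y":0.003,"z":0.04,"ax":0,"ay":0,"az":0},{"x":0,"y":0.003,"z":0.06,"ax":0,"ay":0,"az":0},{"x":0,"y":0.003,"z":0.07,"ax":0,"ay":0,"az":0},{"x":0,"y":0.003,"z":0.074,"ax":0,"ay":0,"az":0},{"x":0,"y":0.003,"z":0.075,"ax":0,"ay":0,"az":0},{"x":0,"y":0.003,"z":0.075,"ax":0,"ay":0,"az":0}]'
python3 -m jog '[{"x":0,"y":0,"z":0,"ax":0,"ay":0,"az":0},{"x":0,"y":0,"z":0,"ax":0,"ay":0,"az":0},{"x":0,"y":0,"z":0,"ax":0,"ay":0,"az":0},{"x":0,"y":0,"z":0,"ax":0,"ay":0,"az":0},{"x":0,"y":0,"z":-0.05,"ax":0,"ay":0,"az":0},{"x":0,"y":0,"z":-0.1,"ax":0,"ay":0,"az":0},{"x":0,"y":0,"z":-0.1,"ax":0,"ay":0,"az":0}]' 0.75
python3 -c "
from h import *
go(.405,-.147,.12,15)"
```

```text
t: 10.9
eef_pos: [0.6269, 0.149, 0.0107]
tool_rot: [0.0, 0.658, 0.753, -0.0]
contact_force: [0.9, -0.2, -1.0]
gripper_width: 0.501
grasp_force: 41.5
t: 11.6
eef_pos: [0.631, 0.1509, 0.1169]
tool_rot: [0.003, 0.659, 0.752, 0.004]
contact_force: [0.7, -0.3, -0.1]
gripper_width: 0.753
grasp_force: 0.0
t 11.6 pos [0.631  0.1509 0.1169] th 97.6 q7 -0.50 | go shift [-0.2653 -0.2634 -0.0062] turn [ 0.007 -0.009  1.442] rows>=9.6
```

```bash
python3 -c "
from h import *
go(.434,-.138,.12,15)"
```

```text
t 11.6 pos [0.631  0.1509 0.1169] th 97.6 q7 -0.50 | go shift [-0.2603 -0.2334 -0.0059] turn [ 0.007 -0.009  1.442] rows>=9.6
```

```bash
python3 -m jog '[{"x":-0.26,"y":-0.233,"z":-0.005,"ax":0.007,"ay":-0.009,"az":1.44},{"x":-0.26,"y":-0.233,"z":-0.005,"ax":0.007,"ay":-0.009,"az":1.44},{"x":-0.26,"y":-0.233,"z":-0.005,"ax":0.007,"ay":-0.009,"az":1.44},{"x":-0.26,"y":-0.233,"z":-0.005,"ax":0.007,"ay":-0.009,"az":1.44},{"x":-0.26,"y":-0.233,"z":-0.005,"ax":0.007,"ay":-0.009,"az":1.44},{"x":-0.26,"y":-0.233,"z":-0.005,"ax":0.007,"ay":-0.009,"az":1.44},{"x":-0.26,"y":-0.233,"z":-0.005,"ax":0.007,"ay":-0.009,"az":1.44},{"x":-0.26,"y":-0.233,"z":-0.005,"ax":0.007,"ay":-0.009,"az":1.44},{"x":-0.26,"y":-0.233,"z":-0.005,"ax":0.007,"ay":-0.009,"az":1.44},{"x":-0.26,"y":-0.233,"z":-0.005,"ax":0.007,"ay":-0.009,"az":1.44},{"x":-0.26,"y":-0.233,"z":-0.005,"ax":0.007,"ay":-0.009,"az":1.44},{"x":-0.26,"y":-0.233,"z":-0.005,"ax":0.007,"ay":-0.009,"az":1.44}]' 0.8
python3 - <<'E'
from h import *
p,im=wrist("w7")
q=find(p,im,(.436,-.137),.026,(15,20,90),(35,150,255),110,15)
go(.434,-.138,.005,15)
E
```

```text
t: 12.8
eef_pos: [0.4302, -0.1397, 0.1152]
tool_rot: [0.001, 0.991, 0.133, -0.006]
contact_force: [0.3, 0.6, -0.4]
gripper_width: 0.804
grasp_force: 0.0
px [302 138] [334 232] (array([ 438.1, -135.5]), array([83.9, 26.2]), 15.5)
t 12.8 pos [ 0.4302 -0.1397  0.1152] th 15.3 q7 -1.24 | go shift [ 0.0054 -0.0008  0.1101] turn [0.001 0.012 0.005] rows>=2.2
```

View pics/w7.png

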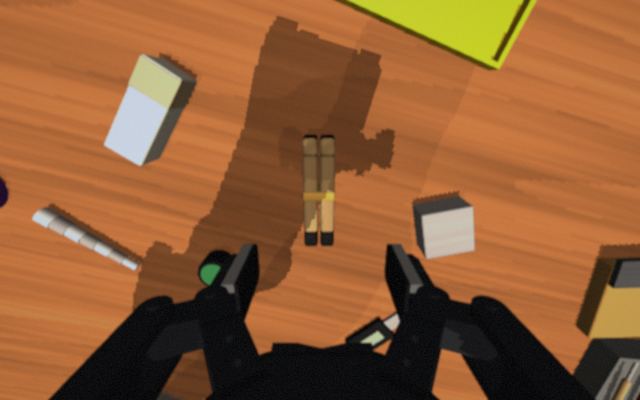

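The clamp lies at (319,190) along the fingers' x axis, its black ends at rows 135 and 245; the block at (444,228) is clear. Descend and grip.

```bash
python3 -m jog '[{"x":0.004,"y":-0.002,"z":0.05,"ax":0.001,"ay":0.01,"az":0},{"x":0.004,"y":-0.002,"z":0.09,"ax":0.001,"ay":0.01,"az":0},{"x":0.004,"y":-0.002,"z":0.107,"ax":0.001,"ay":0.01,"az":0},{"x":0.004,"y":-0.002,"z":0.107,"ax":0.001,"ay":0.01,"az":0}]' 0.8
python3 -m jog '[{"x":0,"y":0,"z":0,"ax":0,"ay":0,"az":0},{"x":0,"y":0,"z":0,"ax":0,"ay":0,"az":0},{"x":0,"y":0,"z":0,"ax":0,"ay":0,"az":0},{"x":0,"y":0,"z":0,"ax":0,"ay":0,"az":0},{"x":0,"y":0,"z":0,"ax":0,"ay":0,"az":0},{"x":0,"y":0,"z":0,"ax":0,"ay":0,"az":0},{"x":0,"y":0,"z":0,"ax":0,"ay":0,"az":0},{"x":0,"y":0,"z":0,"ax":0,"ay":0,"az":0}]' 0 40
python3 - <<'E'
from h import *
x,y=tray(*B,-.058);go(x,y,.085,7.7)
E
```

```text
t: 13.25
eef_pos: [0.4303, -0.1367, 0.0059]
tool_rot: [-0.001, 0.991, 0.132, -0.003]
contact_force: [0.1, -0.3, 0.6]
gripper_width: 0.8
grasp_force: 0.0
t: 14.05
eef_pos: [0.4334, -0.1376, 0.0095]
tool_rot: [0.001, 0.991, 0.132, 0.0]
contact_force: [-1.2, 0.2, 5.9]
gripper_width: 0.32
grasp_force: 39.9
t 14.1 pos [ 0.4334 -0.1376  0.0095] th 15.1 q7 -1.32 | go shift [ 0.2509 -0.1602 -0.0756] turn [ 0.001 -0.     0.129] rows>=6.1
```

```bash
python3 -m jog '[{"x":0,"y":0,"z":-0.05,"ax":0,"ay":0,"az":0},{"x":0.02,"y":-0.02,"z":-0.08,"ax":0,"ay":0,"az":0.05},{"x":0.251,"y":-0.16,"z":-0.08,"ax":0,"ay":0,"az":0.129},{"x":0.251,"y":-0.16,"z":-0.08,"ax":0,"ay":0,"az":0.129},{"x":0.251,"y":-0.16,"z":-0.08,"ax":0,"ay":0,"az":0.129},{"x":0.251,"y":-0.16,"z":-0.08,"ax":0,"ay":0,"az":0.129},{"x":0.251,"y":-0.16,"z":-0.08,"ax":0,"ay":0,"az":0.129},{"x":0.251,"y":-0.16,"z":-0.08,"ax":0,"ay":0,"az":0.129},{"x":0.251,"y":-0.16,"z":-0.08,"ax":0,"ay":0,"az":0.129},{"x":0.251,"y":-0.16,"z":-0.08,"ax":0,"ay":0,"az":0.129},{"x":0.251,"y":-0.16,"z":-0.08,"ax":0,"ay":0,"az":0.129}]'
python3 - <<'E'
from h import *
x,y=tray(*B,-.058);go(x,y,.0145,7.7)
p,im=wrist("w8")
print(proj(p,[*x_ ] if 0 else [[*tray(*B,u,v),.014] for u in(-.105,.105) for v in(-.065,.065)]).round())
E
```

```text
t: 15.15
eef_pos: [0.6322, 0.0808, 0.0877]
tool_rot: [0.001, 0.998, 0.067, -0.001]
contact_force: [0.3, 0.4, -1.4]
gripper_width: 0.314
grasp_force: 40.0
t 15.2 pos [0.6322 0.0808 0.0877] th 7.6 q7 -1.79 | go shift [ 0.002  -0.0016  0.0732] turn [ 0.001  0.003 -0.001] rows>=1.5
[[373. 272.]
 [382. 120.]
 [134. 272.]
 [ 97. 120.]]
```

View pics/w8.png

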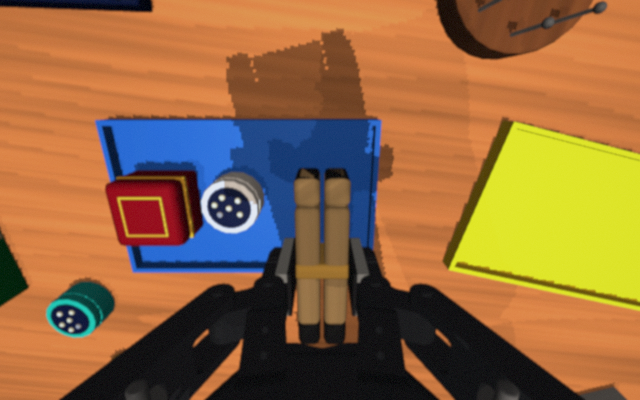

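Clamp held by its brass band at (322,270). Tin (231,205) and ring box (150,208) stand in the tray, and the rim projection matches. Lower it.

```bash
python3 -m jog '[{"x":0.002,"y":-0.002,"z":0.04,"ax":0,"ay":0,"az":0},{"x":0.002,"y":-0.002,"z":0.06,"ax":0,"ay":0,"az":0},{"x":0.002,"y":-0.002,"z":0.069,"ax":0,"ay":0,"az":0},{"x":0.002,"y":-0.002,"z":0.073,"ax":0,"ay":0,"az":0},{"x":0.002,"y":-0.002,"z":0.075,"ax":0,"ay":0,"az":0},{"x":0.002,"y":-0.002,"z":0.075,"ax":0,"ay":0,"az":0}]'
python3 -m jog '[{"x":0,"y":0,"z":0,"ax":0,"ay":0,"az":0},{"x":0,"y":0,"z":0,"ax":0,"ay":0,"az":0},{"x":0,"y":0,"z":0,"ax":0,"ay":0,"az":0},{"x":0,"y":0,"z":0,"ax":0,"ay":0,"az":0},{"x":0,"y":0,"z":-0.05,"ax":0,"ay":0,"az":0},{"x":0,"y":0,"z":-0.1,"ax":0,"ay":0,"az":0},{"x":0,"y":0,"z":-0.1,"ax":0,"ay":0,"az":0}]' 0.5
python3 -c "
from h import *
go(.430,-.260,.115,27)"
```

```text
t: 15.8
eef_pos: [0.6352, 0.0844, 0.0139]
tool_rot: [0.0, 0.998, 0.067, -0.0]
contact_force: [0.3, 0.2, -0.0]
gripper_width: 0.318
grasp_force: 40.0
t: 16.5
eef_pos: [0.6397, 0.0861, 0.12]
tool_rot: [-0.001, 0.998, 0.067, 0.005]
contact_force: [0.7, -0.2, -0.6]
gripper_width: 0.503
grasp_force: 0.0
t 16.5 pos [0.6397 0.0861 0.12  ] th 7.7 q7 -1.78 | go shift [-0.2542  0.3148  0.0021] turn [ 0.001 -0.011 -0.337] rows>=8.1
```

```bash
python3 -m jog '[{"x":-0.254,"y":0.315,"z":0,"ax":0,"ay":-0.01,"az":-0.337},{"x":-0.254,"y":0.315,"z":0,"ax":0,"ay":-0.01,"az":-0.337},{"x":-0.254,"y":0.315,"z":0,"ax":0,"ay":-0.01,"az":-0.337},{"x":-0.254,"y":0.315,"z":0,"ax":0,"ay":-0.01,"az":-0.337},{"x":-0.254,"y":0.315,"z":0,"ax":0,"ay":-0.01,"az":-0.337},{"x":-0.254,"y":0.315,"z":0,"ax":0,"ay":-0.01,"az":-0.337},{"x":-0.254,"y":0.315,"z":0,"ax":0,"ay":-0.01,"az":-0.337},{"x":-0.254,"y":0.315,"z":0,"ax":0,"ay":-0.01,"az":-0.337},{"x":-0.254,"y":0.315,"z":0,"ax":0,"ay":-0.01,"az":-0.337},{"x":-0.254,"y":0.315,"z":0,"ax":0,"ay":-0.01,"az":-0.337},{"x":-0.254,"y":0.315,"z":0,"ax":0,"ay":-0.01,"az":-0.337}]' 1
python3 - <<'E'
from h import *
p,im=wrist("w9");print(proj(p,[.43,-.26,.028]))
q=find(p,im,(.43,-.26),.028,(0,0,60),(180,80,255),60,5)
go(.43,-.26,.006,27)
E
```

```text
t: 17.6
eef_pos: [0.4263, -0.2604, 0.1133]
tool_rot: [0.0, 0.972, 0.234, -0.006]
contact_force: [0.7, 1.4, 0.0]
gripper_width: 0.998
grasp_force: 0.0
[[322.6731396  194.97935096]]
px [293 164] [346 220] (array([ 430.5, -257. ]), array([49.8, 44.6]), 27.1)
t 17.6 pos [ 0.4266 -0.2599  0.1133] th 27.2 q7 -0.80 | go shift [0.0042 0.0019 0.1072] turn [-0.002  0.011  0.003] rows>=2.1
```

View pics/w9.png

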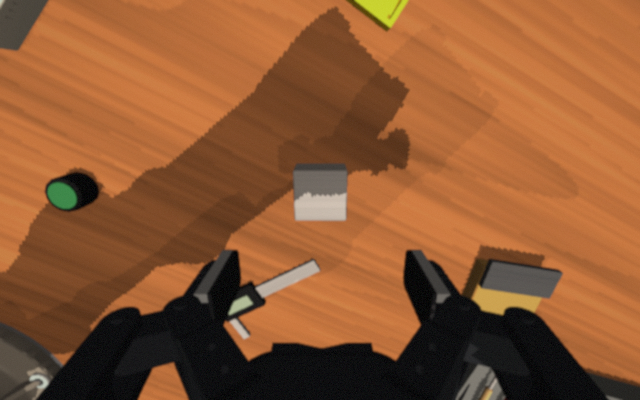

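Block at (320,192), squared to the fingers; the calipers (280,285) lie behind, clear of where the fingers land.

```bash
python3 -m jog '[{"x":0.004,"y":0,"z":0.05,"ax":0,"ay":0.01,"az":0},{"x":0.004,"y":0,"z":0.09,"ax":0,"ay":0.01,"az":0},{"x":0.004,"y":0,"z":0.106,"ax":0,"ay":0.01,"az":0},{"x":0.004,"y":0,"z":0.106,"ax":0,"ay":0.01,"az":0}]' 1
python3 -m jog '[{"x":0,"y":0,"z":0,"ax":0,"ay":0,"az":0},{"x":0,"y":0,"z":0,"ax":0,"ay":0,"az":0},{"x":0,"y":0,"z":0,"ax":0,"ay":0,"az":0},{"x":0,"y":0,"z":0,"ax":0,"ay":0,"az":0},{"x":0,"y":0,"z":0,"ax":0,"ay":0,"az":0},{"x":0,"y":0,"z":0,"ax":0,"ay":0,"az":0},{"x":0,"y":0,"z":0,"ax":0,"ay":0,"az":0},{"x":0,"y":0,"z":0,"ax":0,"ay":0,"az":0}]' 0 80
python3 - <<'E'
from h import *
x,y=tray(*Y,-.05);go(x,y,.085,-5.7)
E
```

```text
t: 18.05
eef_pos: [0.4271, -0.2572, 0.0048]
tool_rot: [-0.003, 0.972, 0.235, -0.003]
contact_force: [-0.5, -0.1, 1.0]
gripper_width: 0.999
grasp_force: 0.0
t: 18.85
eef_pos: [0.4286, -0.2597, 0.0088]
tool_rot: [-0.0, 0.972, 0.234, -0.0]
contact_force: [-2.3, 3.7, 8.0]
gripper_width: 0.504
grasp_force: 81.6
t 18.9 pos [ 0.4286 -0.2597  0.0088] th 27.1 q7 -0.87 | go shift [ 0.211   0.0404 -0.0763] turn [-0.001  0.001  0.572] rows>=4.6
```

```bash
python3 -m jog '[{"x":0,"y":0,"z":-0.04,"ax":0,"ay":0,"az":0},{"x":0.01,"y":0,"z":-0.08,"ax":0,"ay":0,"az":0.05},{"x":0.211,"y":0.04,"z":-0.08,"ax":0,"ay":0,"az":0.572},{"x":0.211,"y":0.04,"z":-0.08,"ax":0,"ay":0,"az":0.572},{"x":0.211,"y":0.04,"z":-0.08,"ax":0,"ay":0,"az":0.572},{"x":0.211,"y":0.04,"z":-0.08,"ax":0,"ay":0,"az":0.572},{"x":0.211,"y":0.04,"z":-0.08,"ax":0,"ay":0,"az":0.572},{"x":0.211,"y":0.04,"z":-0.08,"ax":0,"ay":0,"az":0.572},{"x":0.211,"y":0.04,"z":-0.08,"ax":0,"ay":0,"az":0.572},{"x":0.211,"y":0.04,"z":-0.08,"ax":0,"ay":0,"az":0.572},{"x":0.211,"y":0.04,"z":-0.08,"ax":0,"ay":0,"az":0.572},{"x":0.211,"y":0.04,"z":-0.08,"ax":0,"ay":0,"az":0.572}]'
python3 - <<'E'
from h import *
x,y=tray(*Y,-.05);go(x,y,.0135,-5.7)
p,im=wrist("w10")
print(proj(p,[[*tray(*Y,u,v),.014] for u in(-.105,.105) for v in(-.065,.065)]).round())
E
```

```text
t: 20.05
eef_pos: [0.6333, -0.2005, 0.0869]
tool_rot: [-0.0, 0.999, -0.051, -0.001]
contact_force: [-0.5, -0.1, -5.1]
gripper_width: 0.504
grasp_force: 85.8
t 20.1 pos [ 0.6333 -0.2005  0.0869] th -5.8 q7 -1.51 | go shift [ 0.0019 -0.0009  0.0734] turn [-0.001  0.003 -0.002] rows>=1.5
[[383. 272.]
 [395. 120.]
 [144. 273.]
 [108. 121.]]
```

View pics/w10.png

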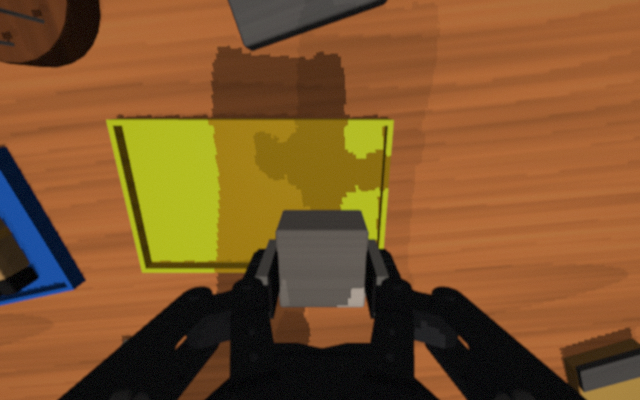

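The yellow tray's corners (108,120), (394,120) match the prediction, and the block is held square at (322,265). Lower it.

```bash
python3 -m jog '[{"x":0.002,"y":0,"z":0.04,"ax":0,"ay":0,"az":0},{"x":0.002,"y":0,"z":0.06,"ax":0,"ay":0,"az":0},{"x":0.002,"y":0,"z":0.069,"ax":0,"ay":0,"az":0},{"x":0.002,"y":0,"z":0.073,"ax":0,"ay":0,"az":0},{"x":0.002,"y":0,"z":0.074,"ax":0,"ay":0,"az":0},{"x":0.002,"y":0,"z":0.074,"ax":0,"ay":0,"az":0}]'
python3 -m jog '[{"x":0,"y":0,"z":0,"ax":0,"ay":0,"az":0},{"x":0,"y":0,"z":0,"ax":0,"ay":0,"az":0},{"x":0,"y":0,"z":0,"ax":0,"ay":0,"az":0},{"x":0,"y":0,"z":0,"ax":0,"ay":0,"az":0},{"x":0,"y":0,"z":-0.05,"ax":0,"ay":0,"az":0},{"x":0,"y":0,"z":-0.1,"ax":0,"ay":0,"az":0},{"x":0,"y":0,"z":-0.1,"ax":0,"ay":0,"az":0}]' 0.7
python3 -c "
from h import *
go(.541,.364,.115,13.5)"
```

```text
t: 20.7
eef_pos: [0.6369, -0.2002, 0.0138]
tool_rot: [-0.0, 0.999, -0.05, -0.0]
contact_force: [0.0, -0.3, -5.4]
gripper_width: 0.505
grasp_force: 85.9
t: 21.4
eef_pos: [0.6412, -0.2014, 0.1207]
tool_rot: [0.001, 0.999, -0.05, 0.005]
contact_force: [1.7, 0.7, 0.1]
gripper_width: 0.698
grasp_force: 0.0
t 21.4 pos [ 0.6412 -0.2014  0.1207] th -5.8 q7 -1.51 | go shift [-0.1566 -0.5524  0.0034] turn [ 0.003 -0.01  -0.336] rows>=11.5
```

```bash
python3 -m jog '[{"x":-0.157,"y":-0.552,"z":0.003,"ax":0,"ay":-0.01,"az":-0.336},{"x":-0.157,"y":-0.552,"z":0.003,"ax":0,"ay":-0.01,"az":-0.336},{"x":-0.157,"y":-0.552,"z":0.003,"ax":0,"ay":-0.01,"az":-0.336},{"x":-0.157,"y":-0.552,"z":0.003,"ax":0,"ay":-0.01,"az":-0.336},{"x":-0.157,"y":-0.552,"z":0.003,"ax":0,"ay":-0.01,"az":-0.336},{"x":-0.157,"y":-0.552,"z":0.003,"ax":0,"ay":-0.01,"az":-0.336},{"x":-0.157,"y":-0.552,"z":0.003,"ax":0,"ay":-0.01,"az":-0.336},{"x":-0.157,"y":-0.552,"z":0.003,"ax":0,"ay":-0.01,"az":-0.336},{"x":-0.157,"y":-0.552,"z":0.003,"ax":0,"ay":-0.01,"az":-0.336},{"x":-0.157,"y":-0.552,"z":0.003,"ax":0,"ay":-0.01,"az":-0.336},{"x":-0.157,"y":-0.552,"z":0.003,"ax":0,"ay":-0.01,"az":-0.336},{"x":-0.157,"y":-0.552,"z":0.003,"ax":0,"ay":-0.01,"az":-0.336}]' 0.7
python3 - <<'E'
from h import *
go(.541,.364,.009,13.5)
p,im=wrist("w11");print(proj(p,[.541,.364,.03]))
q=find(p,im,(.541,.364),.03,(40,80,20),(85,255,255),90,5)
E
```

```text
t: 22.6
eef_pos: [0.5327, 0.3714, 0.111]
tool_rot: [-0.003, 0.993, 0.121, -0.006]
contact_force: [-0.4, -0.4, 0.2]
gripper_width: 0.698
grasp_force: 0.0
t 22.6 pos [0.5327 0.3714 0.111 ] th 13.9 q7 -2.16 | go shift [0.0075 0.0099 0.1018] turn [-0.007  0.011  0.006] rows>=2.1
[[332.6983152  193.60375006]]
px [310 175] [347 233] (array([530.2, 365.3]), array([52.5, 30.3]), 13.3)
```

View pics/w11.png

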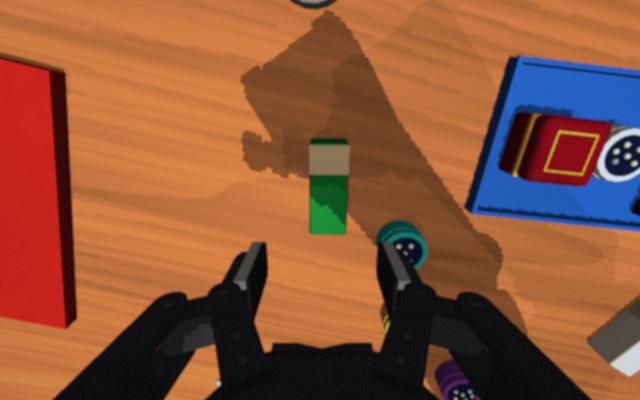

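Green bar top face spans rows 145–235, centre (329,190), with the sleeve at the far end. The turquoise tin at (403,243) is close but clear of the right finger. I'll descend in two stages.

```bash
python3 -m jog '[{"x":0.01,"y":0.006,"z":0.03,"ax":-0.006,"ay":0.01,"az":0},{"x":0.01,"y":0.006,"z":0.05,"ax":-0.006,"ay":0.01,"az":0},{"x":0.01,"y":0.006,"z":0.05,"ax":-0.006,"ay":0.01,"az":0},{"x":0.01,"y":0.006,"z":0.05,"ax":-0.006,"ay":0.01,"az":0}]'
python3 -c "
from h import *
go(.5435,.368,.009,13.5)"
```

```text
t: 23.05
eef_pos: [0.5457, 0.3612, 0.0606]
tool_rot: [0.002, 0.993, 0.117, -0.001]
contact_force: [0.6, 0.3, -0.6]
gripper_width: 0.697
grasp_force: 0.0
t 23.1 pos [0.5457 0.3612 0.0606] th 13.5 q7 -2.17 | go shift [-0.0005 -0.0072  0.0516] turn [ 0.003  0.002 -0.   ] rows>=1.0
```

```bash
python3 -m jog '[{"x":0,"y":-0.007,"z":0,"ax":0.002,"ay":0,"az":0},{"x":0,"y":-0.007,"z":0,"ax":0.002,"ay":0,"az":0},{"x":0,"y":-0.007,"z":0.03,"ax":0.002,"ay":0,"az":0},{"x":0,"y":-0.007,"z":0.045,"ax":0.002,"ay":0,"az":0},{"x":0,"y":-0.007,"z":0.051,"ax":0.002,"ay":0,"az":0},{"x":0,"y":-0.007,"z":0.051,"ax":0.002,"ay":0,"az":0}]'
python3 -m jog '[{"x":0,"y":0,"z":0,"ax":0,"ay":0,"az":0},{"x":0,"y":0,"z":0,"ax":0,"ay":0,"az":0},{"x":0,"y":0,"z":0,"ax":0,"ay":0,"az":0},{"x":0,"y":0,"z":0,"ax":0,"ay":0,"az":0},{"x":0,"y":0,"z":0,"ax":0,"ay":0,"az":0},{"x":0,"y":0,"z":0,"ax":0,"ay":0,"az":0},{"x":0,"y":0,"z":0,"ax":0,"ay":0,"az":0},{"x":0,"y":0,"z":0,"ax":0,"ay":0,"az":0}]' 0 50
python3 - <<'E'
from h import *
x,y=tray(*Y,.05);go(x,y,.12,-5.7)
E
```

```text
t: 23.65
eef_pos: [0.5434, 0.3677, 0.0086]
tool_rot: [0.001, 0.993, 0.118, -0.002]
contact_force: [0.2, -0.3, 0.7]
gripper_width: 0.698
grasp_force: 0.0
t: 24.45
eef_pos: [0.5447, 0.3687, 0.0106]
tool_rot: [-0.0, 0.993, 0.118, -0.0]
contact_force: [-1.5, -0.1, 6.4]
gripper_width: 0.359
grasp_force: 51.5
t 24.4 pos [0.5447 0.3687 0.0106] th 13.5 q7 -2.20 | go shift [-0.012   0.4794 -0.1094] turn [-0.     0.     0.335] rows>=9.8
```

```bash
python3 -m jog '[{"x":0,"y":0,"z":-0.05,"ax":0,"ay":0,"az":0},{"x":0,"y":0,"z":-0.1,"ax":0,"ay":0,"az":0},{"x":-0.012,"y":0.479,"z":-0.11,"ax":0,"ay":0,"az":0.335},{"x":-0.012,"y":0.479,"z":-0.11,"ax":0,"ay":0,"az":0.335},{"x":-0.012,"y":0.479,"z":-0.11,"ax":0,"ay":0,"az":0.335},{"x":-0.012,"y":0.479,"z":-0.11,"ax":0,"ay":0,"az":0.335},{"x":-0.012,"y":0.479,"z":-0.11,"ax":0,"ay":0,"az":0.335},{"x":-0.012,"y":0.479,"z":-0.11,"ax":0,"ay":0,"az":0.335},{"x":-0.012,"y":0.479,"z":-0.11,"ax":0,"ay":0,"az":0.335},{"x":-0.012,"y":0.479,"z":-0.11,"ax":0,"ay":0,"az":0.335},{"x":-0.012,"y":0.479,"z":-0.11,"ax":0,"ay":0,"az":0.335},{"x":-0.012,"y":0.479,"z":-0.11,"ax":0,"ay":0,"az":0.335}]'
python3 -m jog '[{"x":0,"y":0,"z":0,"ax":0,"ay":0,"az":0},{"x":0,"y":0,"z":0,"ax":0,"ay":0,"az":0},{"x":0,"y":0,"z":0,"ax":0,"ay":0,"az":0}]'
python3 - <<'E'
from h import *
x,y=tray(*Y,.05);go(x,y,.015,-5.7)
E
```

```text
t: 25.65
eef_pos: [0.6441, -0.1064, 0.1197]
tool_rot: [0.002, 0.999, -0.052, -0.001]
contact_force: [0.1, 0.8, -1.1]
gripper_width: 0.362
grasp_force: 50.7
t: 25.95
eef_pos: [0.6441, -0.0984, 0.1195]
tool_rot: [0.0, 0.999, -0.049, -0.001]
contact_force: [-0.6, 0.9, -0.7]
gripper_width: 0.358
grasp_force: 50.7
t 25.9 pos [ 0.6441 -0.0984  0.1195] th -5.6 q7 -1.67 | go shift [0.0013 0.0018 0.1045] turn [0.    0.003 0.002] rows>=2.1
```

```bash
python3 -m jog '[{"x":0.001,"y":0.002,"z":0.04,"ax":0,"ay":0,"az":0},{"x":0.001,"y":0.002,"z":0.075,"ax":0,"ay":0,"az":0},{"x":0.001,"y":0.002,"z":0.093,"ax":0,"ay":0,"az":0},{"x":0.001,"y":0.002,"z":0.102,"ax":0,"ay":0,"az":0},{"x":0.001,"y":0.002,"z":0.105,"ax":0,"ay":0,"az":0},{"x":0.001,"y":0.002,"z":0.105,"ax":0,"ay":0,"az":0}]'
python3 -m jog '[{"x":0,"y":0,"z":0,"ax":0,"ay":0,"az":0},{"x":0,"y":0,"z":0,"ax":0,"ay":0,"az":0},{"x":0,"y":0,"z":0,"ax":0,"ay":0,"az":0},{"x":0,"y":0,"z":0,"ax":0,"ay":0,"az":0},{"x":0,"y":0,"z":-0.05,"ax":0,"ay":0,"az":0},{"x":0,"y":0,"z":-0.1,"ax":0,"ay":0,"az":0},{"x":-0.25,"y":0,"z":-0.13,"ax":0,"ay":0,"az":0},{"x":-0.25,"y":0,"z":-0.13,"ax":0,"ay":0,"az":0},{"x":-0.25,"y":0,"z":-0.13,"ax":0,"ay":0,"az":0},{"x":-0.25,"y":0,"z":-0.13,"ax":0,"ay":0,"az":0},{"x":-0.25,"y":0,"z":-0.13,"ax":0,"ay":0,"az":0},{"x":-0.25,"y":0,"z":-0.13,"ax":0,"ay":0,"az":0}]' 0.6
python3 - <<'E'
from h import *
im=cv2.cvtColor(read_camera("top"),cv2.COLOR_RGB2BGR)
a=cv2.resize(im[120:250,160:460],(750,325),interpolation=2)
s=cv2.cvtColor(read_camera("scene"),cv2.COLOR_RGB2BGR)[150:340,190:470]
b=cv2.resize(s,(405,275),interpolation=2)
w=wrist("w12")[1]; b2=cv2.resize(w[0:240],(345,275))
cv2.imwrite("pics/fin.png",np.vstack([a,np.hstack([b,b2])]))
E
```

```text
t: 26.55
eef_pos: [0.6453, -0.1009, 0.0154]
tool_rot: [0.0, 0.999, -0.049, -0.001]
contact_force: [0.3, -0.3, -1.4]
gripper_width: 0.364
grasp_force: 50.7
t: 27.75
eef_pos: [0.3892, -0.0778, 0.1447]
tool_rot: [0.001, 0.999, -0.05, -0.004]
contact_force: [1.3, -0.1, -0.0]
gripper_width: 0.599
grasp_force: 0.0
```

View pics/fin.png

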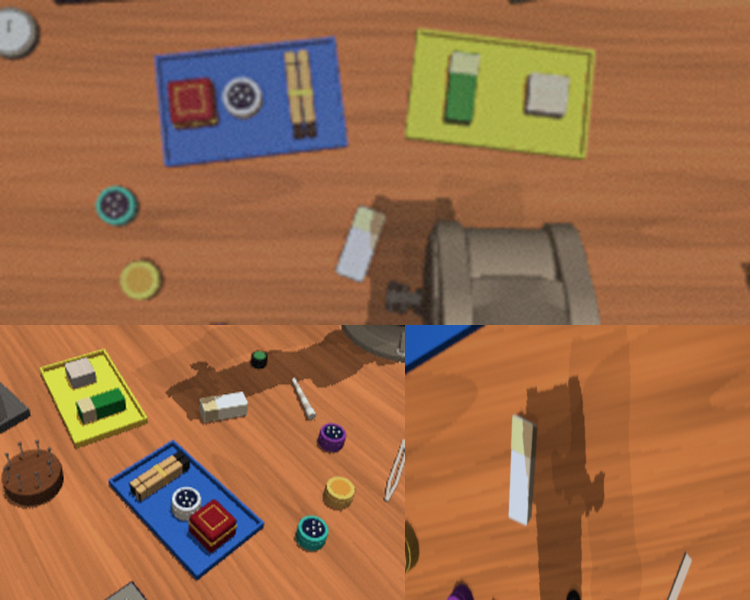

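The picture shows ring box (193,103), tin (241,96) and clamp (300,95) flat in the blue tray. The green bar (461,88) and block (547,95) are flat in the yellow tray. The white bar and brass tin haven't moved, and the gripper is clear.

```bash
python3 -c "
from station import *
print(hand_in())"
```

```text
the job is handed in; nothing more can be done
None
```

I made up both trays and handed in the job at about 28 s: the ring box, silver stone tin and ring clamp are flat in the blue tray, the steel block and green bar are flat in the yellow tray, and the brass tin and white bar are where they were.

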